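# Seat the crept plug-ins on a game machine's control board

## Robot

A 6-joint arm with a two-finger parallel gripper is mounted at the origin on the work surface. World frame = base frame: x ahead of the robot, y to its left, z up, the work surface at z = 0. Lengths are in mm, angles in rad, forces in N, time in s.
With the tool pointing down it reaches from about 350 to 875 mm from the base axis. Payload 4.2 kg.
Tool frame: the origin (TCP) lies at the very end of the fingers, on their centre line; the grasp point (between the pads) lies 19 mm behind it (arm.grip_point_offset is the distance from the TCP to the grasp point, in mm); z points along the fingers, y is the direction in which the jaws open and shut (so a half turn about z gives the same grasp; the last joint's range is limited). The gripper opens to 85 mm and grips with 20 to 120 N. Pads are 22 mm wide; open, the fingers measure 114 mm over their backs; the gripper's body (76 mm by 85 mm) begins 54 mm behind the grasp point. The pads swing forward as they close: fully open they stand 13 mm farther back than shut.
Start: joints at [1.414, 0.385, 0.008, 0, -1.194, -0.259], TCP at [252.418, 571.738, 231.312] pointing down, gripper open.
Joint ranges: [-3.14, 3.14], [-1.21, 2.06], [-1.07, 1.41], [-3.16, 2.05], [-2.99, -0.16], [-3.1, 3.1]. Speed limits (rad/s): [2.79, 2.79, 3.14, 3.14, 3.14, 3.14].

## Interface

Orientations are given as a unit quaternion [x, y, z, w].
In Python, from bench import arm gives the robot as it stands.
- The arm moves only by the tool drive_tool, never from a script. Its argument "steps" is a list of rows, each a list of 5 numbers: the shift along the tool's x, y, z in m, then the turn about the tool's z in degrees, then the finger opening in m, from 0 to 0.0854. A call has 1 to 20 rows; each row shifts and turns the commanded pose from where the row before left it, along the tool's axes as they then stand; what a row does not reach is not made up. A row lasts 1/10 s, in which the tool goes at most 50 mm and 8.59 degrees, less where a joint would pass 70% of its speed; a pose out of reach is approached as far as the arm can. A call is refused whole if a number of a shift passes 0.05 or a number of a turn 8.59, either way. A call with a gripper value outside its range is refused whole. The fingers move at their own pace and stop on an object; the grip force is fixed at half the most. Time passes only in rows, so rows that do not move let the fingers close. It gives the time, the measured TCP pose, the force and the opening at its end, in the units of the state.
- arm.read_state(): the state, without advancing time (a new reading comes with each control period).
- arm.get_image(name): name is "scene" or "top"; returns (picture, depth): 400x640x3 uint8, blue, green, red; 400x640 float32, mm along the optical axis (not along the pixel's ray), 0 where there is no reading.
- arm.camera_params(name): a dict with "K" (3x3 intrinsics, pixels), "world_to_cam" (4x4, takes a point from world to camera coordinates). Camera axes: x right, y up, looking along -z (the intrinsics and any distortion apply to the point x, -y, -z); pixel columns grow to the right and rows downward; lengths in mm; the calibration is good to about 2 mm. A picture is of the moment at which its call begins. camera_params takes no time and is no camera call.
- arm.job_done(): hands the job in, once; it reports no verdict.
The state is a dict: "clock": time; "joints": joint angles; "joint_vel": joint speeds; "joint_efforts": joint torques, N m; "position": TCP position; "ee_rot": TCP orientation; "contact_force": force on the tool from outside, world axes, zero at the start; "wrist_torque": the same for the moment, N m; "gripper_width": finger opening in mm.
Only numpy, scipy, OpenCV 4.12 (cv2) and the standard library are available. Lean on these libraries where they do the work, as an engineer would, in place of code of your own. Each camera call takes 0.05 s, during which the arm holds its last target.

## Task

A control board from a game machine lies on the repair mat with four plug-ins in a row: two square relays and two oblong modules. One relay and one module have crept up out of their sockets, so that their pins show: press both straight down until they are fully home. The other two are already home: do not touch them.

Things in the scene. Friction and masses are not known exactly. Their poses are not given: they have to be found in the camera images.
- relay (a joint): How far the crept square relay has been pressed into its socket, in m: 0 = fully crept up (16 mm gap, brass pins showing above the socket), 0.016 = fully home against a hard stop. Starts at 0 to 0.003. It slides straight down only, against a steady friction of about 6 N, and stays where it is left.
- relay_top (a point): Centre of the flat top of the crept relay, a grey upright block 36 x 36 mm and 48 mm tall. Its z points up, its x across the row and its y along the row. This point is about 101 mm above the table (z = 0) when fully crept up and 85 mm when home. The row of four plug-ins runs along the board's long side, 78 mm from centre to centre, in an order that varies; all four share one yaw, within 20 degrees of square to the robot.
- module (a joint): How far the crept oblong module has been pressed into its socket, in m: 0 = fully crept up (16 mm gap, brass pins showing), 0.016 = fully home against a hard stop. Starts at 0 to 0.003. Slides straight down only, against a steady friction of about 6 N, and stays where it is left.
- module_top (a point): Centre of the flat top of the crept module, a black upright block 60 mm (its x, across the row) x 26 mm (its y, along the row) and 40 mm tall; z up. This point is about 89 mm above the table when fully crept up and 73 mm when home.
- relay_home: The other relay, the same shape, already home and not to be touched. The origin is the centre of its socket's underside, 15 mm above the table; its flat top is 70 mm above the origin; z up. Its socket is black, 46 x 46 x 22 mm.
- module_home: The other module, the same shape, already home and not to be touched. The origin is the centre of its socket's underside, 15 mm above the table; its flat top is 58 mm above the origin; z up. Its socket is white, 70 x 34 x 18 mm. Everything else on and around the board is lower than 50 mm.

How it is judged:
By the outcome, as a careful person would: the job done as asked, in the order asked, and still so for the second after the job is handed in, with the robot touching nothing.
It also fails if it takes over 32 s, if anything falls off the work surface, if the arm or the gripper's body presses on something with over 40 N, if the wrist force passes 120 N, or if a joint passes its speed limit or range.

## Working session

There is one attempt and no reset: what is moved stays moved. The work goes in short steps, Python scripts to look and compute and a tool call to move; the robot and the scene stay as the last step left them, time stands still between calls to the robot, and variables do not carry over. Pictures are saved under pics/ and viewed, and the job is handed in when it is done.

Besides the shell and the picture viewer there is one more tool, called after ">>>" by a JSON object that holds its "fn" and its "kwargs". drive_tool: Moves the arm, as the interface text tells. Its arguments: {"type":"object","properties":{"steps":{"type":"array"}},"required":["steps"]}

```bash
mkdir -p pics
python3 - <<'E'
from bench import arm
import cv2,numpy as np
for n in("scene","top"):
    im,d=arm.get_image(n); cv2.imwrite(f"pics/{n}0.png",im); np.savez(f"{n}0.npz",im=im,d=d)
    p=arm.camera_params(n); print(n,{k:(np.round(v,3).tolist() if hasattr(v,'shape') else v) for k,v in p.items()}, d[d>0].min(),d.max())
print(arm.read_state())
E
```

```text
scene {'K': [[457.089, 0.0, 315.931], [0.0, 457.089, 198.731], [0.0, 0.0, 1.0]], 'world_to_cam': [[0.715, 0.699, -0.015, -475.425], [-0.548, 0.573, 0.61, 232.541], [0.435, -0.428, 0.793, -1085.986], [0.0, 0.0, 0.0, 1.0]]} 630.33295 2828.6653
top {'K': [[420.743, 0.0, 330.595], [0.0, 420.743, 189.793], [0.0, 0.0, 1.0]], 'world_to_cam': [[0.094, -0.996, -0.005, -16.773], [0.964, 0.09, 0.251, -608.667], [-0.25, -0.028, 0.968, -597.148], [0.0, 0.0, 0.0, 1.0]]} 635.5862 1750.3562
{'clock': 0.1, 'joints': array([ 1.41357679e+00,  3.85475520e-01,  6.76201660e-03, -4.22300677e-04,
       -1.19396851e+00, -2.58626042e-01]), 'joint_vel': array([ 0.00188958,  0.00014767,  0.00257286,  0.00091253, -0.00104675,
       -0.00144119]), 'joint_efforts': array([-1.57263398e-04, -3.93320811e+01,  1.88927400e+01,  4.19797182e+00,
       -2.59256565e-03,  8.83971552e-06]), 'position': array([252.24086771, 571.27956386, 230.33515237]), 'ee_rot': array([ 9.78445286e-01, -2.06503985e-01, -1.48224912e-04,  9.51580251e-04]), 'contact_force': array([ 0.7421138 ,  0.34594578, -0.36355857]), 'wrist_torque': array([ 0.02664836,  0.02125292, -0.08664913]), 'gripper_width': 85.60570473863767}
```

View pics/scene0.png

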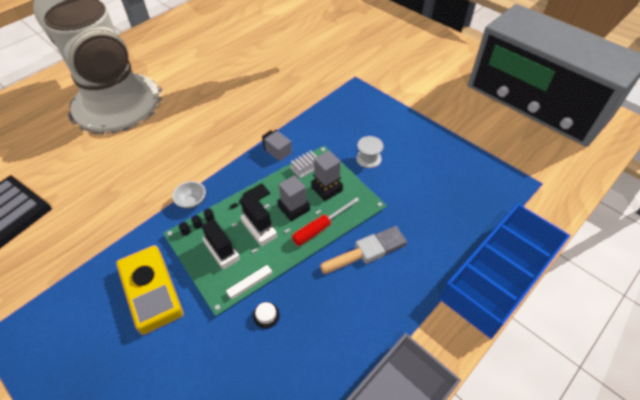

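View pics/top0.png

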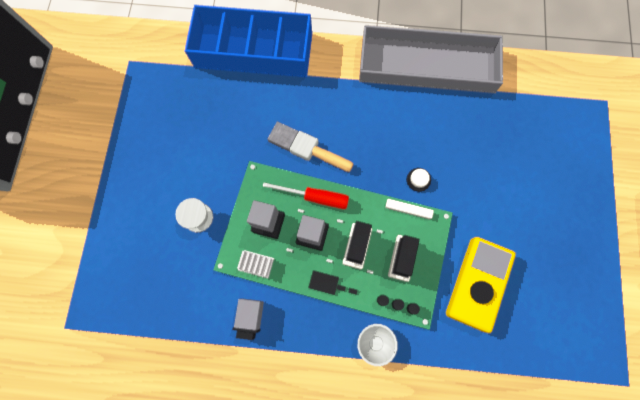

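The scene picture shows the relays at (293,195) and (326,168), and the modules at (217,240) and (255,213). The relay at (326,168) seems to be crept up, with brass pins showing. In the top picture the row is (264,218), (312,232), (358,245), (405,257), and there is a loose relay off the board at (248,315). Next I'll measure the heights from depth.

```bash
cat > h.py <<'E'
import numpy as np,cv2
from bench import arm
def world(n,d):
    p=arm.camera_params(n);K=np.array(p["K"]);T=np.linalg.inv(np.array(p["world_to_cam"]))
    v,u=np.mgrid[0:400,0:640]
    x=(u-K[0,2])/K[0,0]*d;y=-(v-K[1,2])/K[1,1]*d
    P=np.stack([x,y,-d,np.ones_like(d)],-1)@T.T
    return P[...,:3]
E
python3 - <<'E'
from h import *
import cv2
for n in("top","scene"):
    z=np.load(f"{n}0.npz");im,d=z["im"],z["d"].astype(float);W=world(n,d)
    if n=="top": 
        r=[(60,110)]
    m=((W[...,2]>62)&(W[...,2]<115)&(d>0)&(W[...,0]>300)&(W[...,0]<800)&(abs(W[...,1])<400)).astype(np.uint8)
    k,lab,st,c=cv2.connectedComponentsWithStats(m)
    for i in range(1,k):
        if st[i,4]<60: continue
        P=W[lab==i]; zt=np.percentile(P[:,2],80); Q=P[abs(P[:,2]-zt)<4]
        if len(Q)<20: continue
        r=cv2.minAreaRect(Q[:,:2].astype(np.float32))
        print(n,st[i],c[i].round(),"ztop",zt.round(1),np.median(Q[:,2]).round(1),"rect",np.round(r[0],1),np.round(r[1],1),round(r[2],1),len(Q))
    g=W[(im[...,1]>100)&(im[...,2]<80)&(im[...,0]<110)&(d>0)]
    print("green z",np.median(g[:,2]))
s=cv2.imread("pics/scene0.png");cv2.imwrite("pics/s_crop.png",cv2.resize(s[130:290,160:360],None,fx=4,fy=3.75*1,interpolation=cv2.INTER_CUBIC)[:600])
E
```

```text
top [247 200  31  31 694] [262. 215.] ztop 101.9 101.2 rect [555.1 142.4] [35.9 36.3] 79.8 543
top [297 215  28  29 582] [310. 229.] ztop 86.3 85.4 rect [542.4  65.6] [35.9 36. ] 80.7 523
top [346 221  26  42 688] [359. 241.] ztop 88.5 87.7 rect [529.2 -11.2] [25.8 60.1] 80.7 657
top [395 235  25  41 684] [407. 255.] ztop 74.5 73.4 rect [516.5 -88. ] [26.1 59.9] 80.7 646
green z 15.582812228220519
scene [313 150  27  33 619] [326. 166.] ztop 100.0 99.6 rect [554.8 141.2] [35.7 37.1] 79.8 307
scene [278 175  28  28 497] [292. 189.] ztop 84.5 83.9 rect [542.5  64.6] [35.6 37.5] 80.1 334
scene [239 192  32  36 617] [255. 210.] ztop 86.9 86.4 rect [529.  -12.1] [25.9 60.8] 81.5 440
scene [201 218  30  34 523] [216. 235.] ztop 73.1 72.1 rect [517.2 -88.8] [26.4 60.4] 79.8 472
green z 14.167922842902328
```

View pics/s_crop.png

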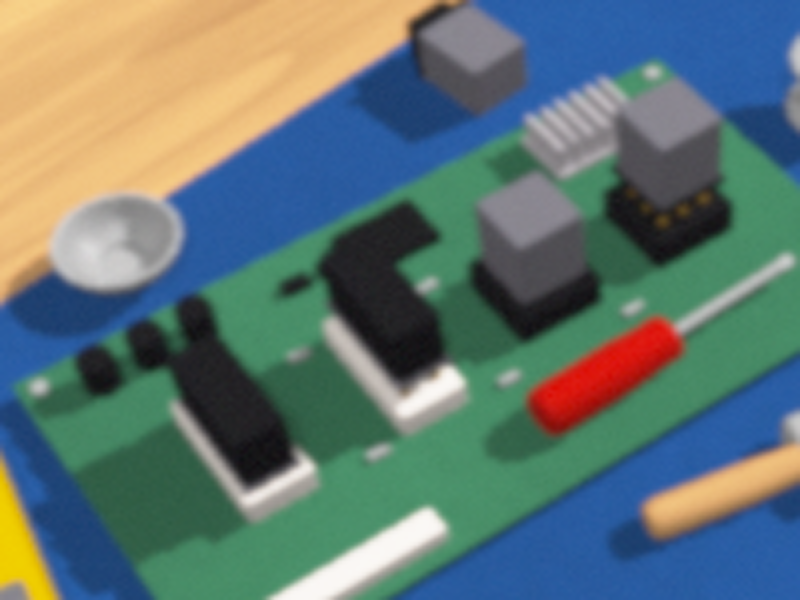

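Both cameras agree. The crept relay is at (555,142) with its top at about 100.5 mm, and brass pins show. The crept module is at (529,-11.7) with its top at about 87 mm. The home pair have tops at about 85 and 73 mm. The row's yaw is about -9.5°, and the sizes and 78 mm spacing match. Next I'll shut the fingers and square the tool to the row, then press the relay first.

>>> {"fn": "drive_tool", "kwargs": {"steps": [[0,0,0,-7.2,0],[0,0,0,-7.2,0],[0,0,0,0,0],[0,0,0,0,0]]}}

```text
clock: 0.5
position: [252.3, 571.5, 230.9]
ee_rot: [0.997, -0.083, -0.0, 0.0]
contact_force: [-0.1, -0.9, 0.1]
gripper_width: 28.5
```

```bash
cat > rel.py <<'E'
from h import *
from scipy.spatial.transform import Rotation as R
import sys
s=arm.read_state();r=R.from_quat(s["ee_rot"]);M=r.as_matrix()
print("t",s["clock"],"pos",s["position"].round(1),"xaxis deg",np.degrees(np.arctan2(M[1,0],M[0,0])).round(2),"z",M[:,2].round(4),"F",s["contact_force"].round(1),"w",s["gripper_width"].round(1))
for a in sys.argv[1:]:
    t=np.array(eval(a));print(a,"tool shift m",(M.T@(t-s["position"])/1000).round(4))
E
python3 rel.py "[555,141.8,140]" "[529.1,-11.6,140]"
```

```text
Traceback (most recent call last):
  File "rel.py", line 5, in <module>
    print("t",s["clock"],"pos",s["position"].round(1),"xaxis deg",np.degrees(np.arctan2(M[1,0],M[0,0])).round(2),"z",M[:,2].round(4),"F",s["contact_force"].round(1),"w",s["gripper_width"].round(1))
                                                                                                                                                                         ^^^^^^^^^^^^^^^^^^^^^^^^
AttributeError: 'float' object has no attribute 'round'
```

```bash
sed -i 's/s\["gripper_width"\].round(1)/round(s["gripper_width"],1)/' rel.py
python3 rel.py "[555,141.8,140]" "[529.1,-11.6,140]"
```

```text
t 0.5 pos [252.3 571.5 230.9] xaxis deg -9.58 z [-3.e-04 -8.e-04 -1.e+00] F [-0.1 -0.9  0.1] w 28.5
[555,141.8,140] tool shift m [0.37   0.3733 0.0911]
[529.1,-11.6,140] tool shift m [0.3699 0.5289 0.0913]
```

>>> {"fn": "drive_tool", "kwargs": {"steps": [[0.0247,0.0249,0,0,0],[0.0247,0.0249,0,0,0],[0.0247,0.0249,0,0,0],[0.0247,0.0249,0,0,0],[0.0247,0.0249,0,0,0],[0.0247,0.0249,0,0,0],[0.0247,0.0249,0,0,0],[0.0247,0.0249,0,0,0],[0.0247,0.0249,0,0,0],[0.0247,0.0249,0,0,0],[0.0247,0.0249,0,0,0],[0.0247,0.0249,0,0,0],[0.0247,0.0249,0,0,0],[0.0247,0.0249,0,0,0],[0.0247,0.0249,0,0,0],[0,0,0.03,0,0],[0,0,0.03,0,0],[0,0,0.03,0,0],[0,0,0,0,0],[0,0,0,0,0]]}}

```text
clock: 2.5
position: [557.1, 142.6, 141.7]
ee_rot: [0.997, -0.082, 0.0, 0.0]
contact_force: [-0.2, 0.1, 0.8]
gripper_width: -0.0
```

```bash
python3 rel.py "[555,141.8,104]" "[529.1,-11.6,140]"
python3 - <<'E'
from h import *
im,d=arm.get_image("scene");cv2.imwrite("pics/s1.png",im)
im,d=arm.get_image("top");cv2.imwrite("pics/t1.png",im)
E
```

```text
t 2.5 pos [557.1 142.6 141.7] xaxis deg -9.45 z [ 0.e+00 -8.e-04 -1.e+00] F [-0.2  0.1  0.8] w -0.0
[555,141.8,104] tool shift m [-0.002   0.0011  0.0377]
[529.1,-11.6,140] tool shift m [-0.0023  0.1567  0.0018]
```

View pics/s1.png

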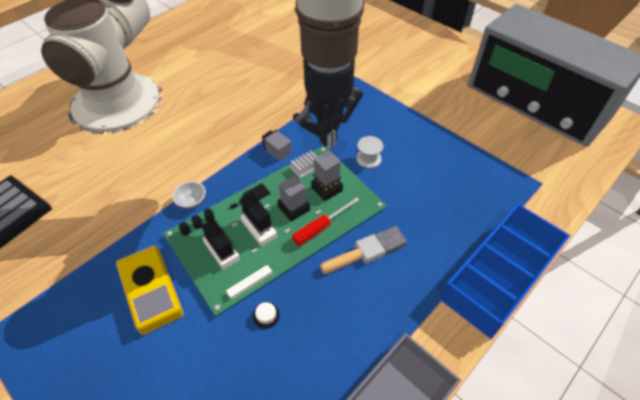

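The scene view shows the shut fingers, with tips at about (331,140), directly over the crept relay at (326,160). Now I'll correct by -2 mm in x and descend.

>>> {"fn": "drive_tool", "kwargs": {"steps": [[-0.002,0.001,0.015,0,0],[0,0,0.015,0,0],[0,0,0.004,0,0],[0,0,0.003,0,0],[0,0,0.003,0,0],[0,0,0.003,0,0],[0,0,0.002,0,0],[0,0,0.002,0,0],[0,0,0,0,0]]}}

```text
clock: 3.5
position: [555.4, 142.3, 95.4]
ee_rot: [0.997, -0.082, 0.001, -0.0]
contact_force: [-0.9, -0.3, 4.4]
gripper_width: 0.6
```

>>> {"fn": "drive_tool", "kwargs": {"steps": [[0,0,0.002,0,0],[0,0,0.002,0,0],[0,0,0.002,0,0],[0,0,0.002,0,0],[0,0,0,0,0],[0,0,0,0,0]]}}

```text
clock: 4.1
position: [555.4, 142.3, 87.1]
ee_rot: [0.997, -0.082, 0.001, -0.0]
contact_force: [-0.5, 0.6, 5.0]
gripper_width: -0.1
```

>>> {"fn": "drive_tool", "kwargs": {"steps": [[0,0,0.001,0,0],[0,0,0.001,0,0],[0,0,0,0,0],[0,0,0,0,0]]}}

```text
clock: 4.5
position: [555.4, 142.4, 85.1]
ee_rot: [0.997, -0.082, 0.001, -0.0]
contact_force: [-0.3, 1.2, 5.6]
gripper_width: -0.2
```

>>> {"fn": "drive_tool", "kwargs": {"steps": [[0,0,0.0005,0,0],[0,0,0.0005,0,0],[0,0,0,0,0],[0,0,0,0,0]]}}

```text
clock: 4.9
position: [555.4, 142.3, 85.0]
ee_rot: [0.997, -0.082, 0.001, -0.0]
contact_force: [-2.1, 0.0, 10.6]
gripper_width: 0.1
```

Force is starting to rise at the stop, at z = 85.0. I'll press a little more to confirm it is hard.

>>> {"fn": "drive_tool", "kwargs": {"steps": [[0,0,0.001,0,0],[0,0,0,0,0],[0,0,0.001,0,0],[0,0,0,0,0],[0,0,0,0,0]]}}

```text
clock: 5.4
position: [555.5, 142.4, 84.9]
ee_rot: [0.997, -0.081, 0.002, -0.0]
contact_force: [-6.1, 0.5, 19.3]
gripper_width: 0.3
```

The hard stop is confirmed: 2 mm more command gave 0.1 mm of motion and 19 N. Next I'll lift and move over the crept module.

>>> {"fn": "drive_tool", "kwargs": {"steps": [[0,0,-0.005,0,0],[0,0,-0.02,0,0],[0,0,-0.035,0,0],[0,0,0,0,0],[0,0.026,0,0,0],[0,0.026,0,0,0],[0,0.026,0,0,0],[0,0.026,0,0,0],[0,0.026,0,0,0],[0,0.026,0,0,0],[0,0,0,0,0],[0,0,0,0,0]]}}

```text
clock: 6.6
position: [528.7, -12.3, 140.6]
ee_rot: [0.997, -0.083, -0.001, 0.0]
contact_force: [0.5, 0.2, 0.1]
gripper_width: 0.3
```

```bash
python3 rel.py "[529.1,-11.6,100]"
python3 - <<'E'
from h import *
for n in("scene","top"):
    im,d=arm.get_image(n);W=world(n,d.astype(float));cv2.imwrite(f"pics/{n}2.png",im)
    for nm,x,y in(("relay",555,142),("relay_home",542.5,65),("module",529,-11.6),("module_home",517,-88.4)):
        m=(np.hypot(W[...,0]-x,W[...,1]-y)<10)&(W[...,2]>60)
        print(n,nm,m.sum(),np.median(W[m][:,2]).round(1) if m.any() else None)
E
```

```text
t 6.6 pos [528.7 -12.3 140.6] xaxis deg -9.51 z [-0.0011 -0.     -1.    ] F [0.5 0.2 0.1] w 0.3
[529.1,-11.6,100] tool shift m [ 0.0003 -0.0008  0.0406]
scene relay 67 84.2
scene relay_home 144 86.5
scene module 161 88.1
scene module_home 92 72.3
top relay 0 None
top relay_home 186 465.2
top module 873 501.0
top module_home 127 73.7
```

View pics/scene2.png

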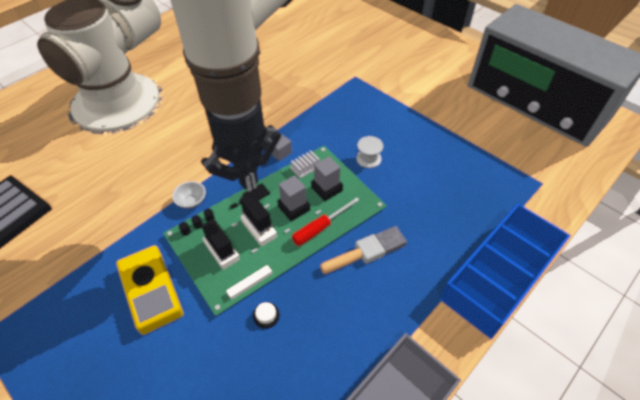

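The scene view shows the relay at (326,177) seated, its top at 84.2 mm against 83.9 for its home twin in the same camera. The fingertips, at (251,185), are over the crept module. Now I'll press the module.

>>> {"fn": "drive_tool", "kwargs": {"steps": [[0,-0.001,0.02,0,0],[0,0,0.02,0,0],[0,0,0.006,0,0],[0,0,0.003,0,0],[0,0,0.003,0,0],[0,0,0.003,0,0],[0,0,0.002,0,0],[0,0,0.002,0,0],[0,0,0,0,0]]}}

```text
clock: 7.6
position: [530.0, -10.6, 83.3]
ee_rot: [0.997, -0.082, 0.001, -0.0]
contact_force: [-1.7, 0.9, 4.1]
gripper_width: -0.0
```

>>> {"fn": "drive_tool", "kwargs": {"steps": [[0,0,0.002,0,0],[0,0,0.002,0,0],[0,0,0.002,0,0],[0,0,0.002,0,0],[0,0,0.001,0,0],[0,0,0,0,0],[0,0,0,0,0]]}}

```text
clock: 8.3
position: [530.0, -10.7, 74.2]
ee_rot: [0.997, -0.082, 0.001, -0.0]
contact_force: [-0.6, 1.4, 5.2]
gripper_width: 0.2
```

>>> {"fn": "drive_tool", "kwargs": {"steps": [[0,0,0.001,0,0],[0,0,0.001,0,0],[0,0,0.001,0,0],[0,0,0,0,0],[0,0,0.001,0,0],[0,0,0,0,0],[0,0,0,0,0]]}}

```text
clock: 9.0
position: [530.1, -10.7, 72.9]
ee_rot: [0.997, -0.081, 0.001, -0.0]
contact_force: [-6.8, 3.4, 21.6]
gripper_width: 0.4
```

The hard stop is reached at z = 72.9 with 21.6 N. I'll lift straight up and clear the view.

>>> {"fn": "drive_tool", "kwargs": {"steps": [[0,0,-0.005,0,0],[0,0,-0.02,0,0],[0,0,-0.04,0,0],[0,0,-0.05,0,0],[0,0,-0.03,0,0],[-0.03,-0.03,0,0,0],[-0.03,-0.035,0,0,0],[-0.02,-0.035,0,0,0],[0,-0.04,0,0,0],[0,-0.04,0,0,0],[0,-0.04,0,0,0],[0,-0.04,0,0,0],[0,-0.04,0,0,0],[0,-0.04,0,0,0],[0,-0.04,0,0,0],[0,0,0,0,0],[0,0,0,0,0]]}}

```text
clock: 10.7
position: [512.1, 377.2, 212.8]
ee_rot: [0.997, -0.082, -0.001, 0.001]
contact_force: [0.6, 0.0, -0.2]
gripper_width: 0.0
```

```bash
python3 rel.py
python3 - <<'E'
from h import *
for n in("scene","top"):
    im,d=arm.get_image(n);W=world(n,d.astype(float));cv2.imwrite(f"pics/{n}3.png",im)
    for nm,x,y in(("relay",555,142),("relay_home",542.5,65),("module",529,-11.6),("module_home",517,-88.4)):
        m=(np.hypot(W[...,0]-x,W[...,1]-y)<10)&(W[...,2]>60)
        print(n,nm,m.sum(),np.median(W[m][:,2]).round(1) if m.any() else None)
    if n=="scene": cv2.imwrite("pics/s3c.png",cv2.resize(im[130:290,160:360],None,fx=3.7,fy=3.7,interpolation=cv2.INTER_CUBIC))
E
```

```text
t 10.7 pos [512.1 377.2 212.8] xaxis deg -9.38 z [-0.0019 -0.0019 -1.    ] F [ 0.6  0.  -0.2] w 0.0
scene relay 67 83.9
scene relay_home 77 84.2
scene module 86 72.5
scene module_home 91 72.4
top relay 128 85.7
top relay_home 128 85.6
top module 129 73.4
top module_home 130 73.7
```

View pics/s3c.png

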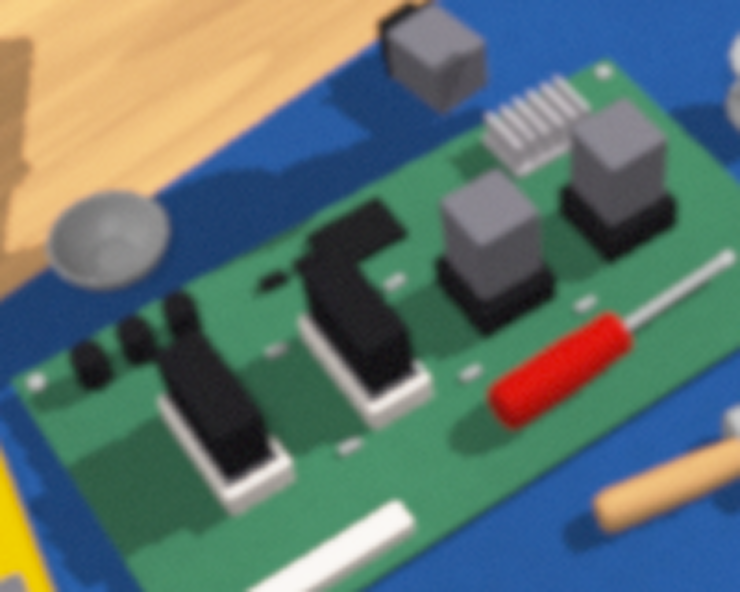

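View pics/top3.png

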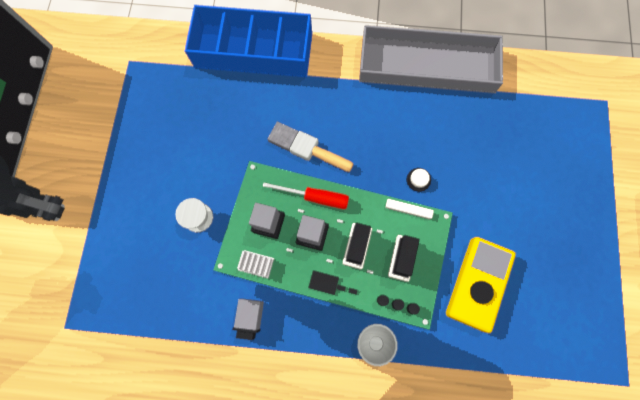

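Both views show the four plug-ins seated and no pins showing. The relays are level with each other within 0.3 mm, and so are the modules. Nothing else has moved, and the arm is clear.

```bash
python3 -c "
from bench import arm
print(arm.job_done())"
```

```text
the job is handed in; nothing more can be done
None
```

I pressed the crept relay and then the crept module fully home with the shut fingertips, lifted clear and handed the job in at about 10.8 s.

- **Hard stops:** the relay stopped at z = 84.9 mm with 19 N vertical force, and the module at 72.9 mm with 22 N. Both match the given home heights of 85 and 73 mm. The readings I took between moves never went above about 23 N in total.
- **Last camera checks:** each pressed top is level with its already-home twin within 0.3 mm in both cameras, and no pins show. The already-home relay and module were not touched, and nothing else in the scene looks moved.
- **Disagreements:** the scene camera read about 1–2 mm lower than the top camera, which is within the stated calibration. One mid-job top-camera height check was useless because the arm blocked the view. No other checks failed.

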